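Power check: sensor in the beam, sprung shutter held open

ROBOT

A 6-joint arm with a two-finger parallel gripper is mounted at the origin on the work surface. World frame = base frame: x ahead of the robot, y to its left, z up, the work surface at z = 0. Lengths are in m, angles in degrees, forces in N, time in s.
With the tool pointing down it reaches from about 0.4 to 0.825 m from the base axis. Payload 7 kg.
Tool frame: the origin (TCP) lies at the very end of the fingers, on their centre line; the grasp point (between the pads) lies 19 mm behind it (ctrl.hold_point_z is the distance from the TCP to the grasp point, in m); z points along the fingers, y is the line along which they close (so a half turn about z gives the same grasp; the last joint's range is limited). The gripper opens to 88 mm and grips with 3 to 60 N. Pads are 19 mm wide; open, the fingers measure 130 mm over their backs; the gripper's body (78 mm by 193 mm) begins 47 mm behind the grasp point.
Start: joints at [-46.748, 20.546, 0.682, 0, -70.136, -16.507], TCP at [0.304, -0.603, 0.227] pointing down, gripper open.
Joint ranges: [-176.03, 176.03], [-82.01, 121.73], [-58.28, 71.71], [-173.87, 95.51], [-174.79, -0.11], [-173.66, 173.66]. Speed limits (degrees/s): [136.94, 136.94, 172.46, 180, 180, 180].

INTERFACE

Orientations are given as [roll, pitch, yaw] about the fixed x, y, z axes, in that order (R = Rz(yaw) Ry(pitch) Rx(roll)).
In Python, from plant import sensors, viewer, workorder, ctrl gives the robot as it stands.
- The arm moves only by the shell command python3 -m pendant 'ROWS'. ROWS is JSON, a list of rows, each a list of 3 entries, a list of its own where there are three numbers: the opening, from -1 (shut) to 1 (fully open), so that 0 is half open, then the shift along the tool's x, y, z in m, then the turn, a rotation vector about the tool's x, y, z in degrees. A call has 1 to 10 rows; each row is the pose to reach, as a shift and turn from the pose commanded when the call began, along the tool's axes at that moment; what a row does not reach only later rows make up. A row lasts 1/12 s, in which the tool goes at most 41.7 mm and 7.16 degrees, less where a joint would pass 70% of its speed; a pose out of reach is approached as far as the arm can. A call with a gripper value outside its range is refused whole. The fingers move at their own pace and stop on an object; the grip force is fixed at half the most. Time passes only in rows, so rows that repeat a pose let the fingers close. It gives the time, the measured TCP pose, the force, the opening and the grip force at its end, in the units of the state.
- sensors.get_obs(): the state, without advancing time (a new reading comes with each control period).
- viewer.snapshot(name): name is "scene" or "top"; returns the picture (400x640x3 uint8, red, green, blue); there is no depth.
- viewer.camera_params(name): a dict with "fx", "fy", "cx", "cy" (pixels), "extrinsics" (4x4, takes a point from world to camera coordinates). Camera axes: x right, y up, looking along -z (the intrinsics and any distortion apply to the point x, -y, -z); pixel columns grow to the right and rows downward; lengths in m; the calibration is good to about 2 mm. A picture is of the moment at which its call begins. camera_params takes no time and is no camera call.
- workorder.close_job(): hands the job in; it is judged then, once.
The state is a dict: "clock": time; "joint_pos": joint angles; "qvel": joint speeds; "tau": joint torques, N m; "tool_pos": TCP position; "orientation": TCP orientation; "force": force on the tool from outside, world axes, zero at the start; "moment": the same for the moment, N m; "opening": finger opening in m; "gripper_force": force on a finger pad.
Only numpy, scipy, OpenCV 4.12 (cv2) and the standard library are available. Lean on these libraries where they do the work, as an engineer would, in place of code of your own. Each camera call takes 0.05 s, during which the arm holds its last target. There are 200 camera calls.

TASK

Measure the laser: take the square power-sensor head out of the storage block and lower it, without dropping it, into the empty post holder in the beam line until its collar rests on the holder's rim, with its round window looking squarely at the laser, and let go of it. Only once it stands there, swing the spring-return shutter arm over against its spring all the way to its open stop and finish while still holding it there: do not let go at the end, the spring would shut it. Leave the other things where they are.

Things in the scene. Friction and masses are not known exactly. Their poses are not given: they have to be found in the camera images.
- sensor_head (a point): Centre of the power sensor's square black head: 44 mm wide (x), 22 mm thick (y), 44 mm tall. Axes: y out of the round window, z up. Its two flat faces, 11 mm to either side along y, are good to grip from above. Loose, 120 to 220 g, standing in one of the three holes (which one varies) of the grey storage block; the other two hold round heads.
- sensor_collar (a point): Underside centre of the black collar (25 mm across, 8 mm tall) on the sensor's 12.7 mm post, 40 mm below the head's centre; it rests on the storage block's top (45 mm above the table). Below it 35 mm of bare post with a chamfered foot is down in the hole: lift it that far to free it.
- sensor_window (a point): Middle of the sensor's round window (29 mm bezel), 11 mm from the head's centre along its y axis; heat-sink fins are on the back. The window must look at the laser.
- holder_mouth (a point): Centre of the top rim of the one empty post holder, a fixed black upright tube (25 mm outside, 15 mm bore, 45 mm deep) on the aluminium breadboard; rim 73 mm above the table. Axes: z up, y along the beam line to the shutter and laser, x across it, away from the robot. Seated, the sensor's collar is on this rim, its head centre 40 mm above this point, its y along this y.
- shutter_knob (a point): Centre of the black finger knob at the free end of the shutter arm, 153 mm above the table when shut: a cylinder 16 mm in diameter, 20 mm long along y (the beam line), flat ends 10 mm to either side. It can be pinched from above over its ends, or pushed from its -x side. Axes turn with the arm; shut: x away from the robot, y to the laser, z up. A pinch may slip a few mm: go on to the stop.
- shutter_pivot (a point): Pivot of the shutter arm, 85 mm below the knob when shut, 68 mm above the table. The pivot axis is this point's y (the beam line, to the laser); x across, away from the robot; z up; these axes stay fixed. The shutter stands between holder and laser, 110 mm or more from the holder; the laser's front is 80 mm or more beyond it.
- shutter_arm (a joint): Angle of the sprung shutter arm, rad: 0 shut (arm upright, flag disc in the beam), grows as the knob swings away from the robot (pivot's +x) and down, 0.70 at the open stop. The knob's arc has 85 mm radius: at the stop it has gone 55 mm across and 20 mm down. The spring drives it shut with about 2 N at the knob when shut, 4.5 N at the stop; let go, it snaps shut.
- lens: Round post-mounted lens (42 mm ring) in the storage block, to be left there. Origin at the foot of its post, z up.
- iris: Round post-mounted iris (38 mm ring, small hole, little lever) in the storage block, to be left there. Origin at the foot of its post, z up.
- driver: Screwdriver, 170 mm long, lying on the table to the right of the storage block; bystander. Its origin is on its long axis, under it.
- solvent: Closed amber bottle, 44 mm across and 110 mm tall, standing on the table; bystander. Origin under its base.
- fork: Black clamping fork, 85 mm long, 8 mm thick, lying loose on the breadboard on the robot's side of the line; bystander. Origin under its middle.
- spare: Spare short post holder on a square foot, 34 mm wide, 38 mm tall, standing on the table; bystander. Origin under its middle.
Not all that is in view belongs to the job. Leave any green, purple or red look-alike of the part that bears sensor_head alone.

How it is judged:
By the outcome, as a careful person would: the job done as asked, in the order asked, and still so for the second after the job is handed in, while the arm keeps its last pose, push and grip.
It also fails if it takes over 58 s, if anything falls off the work surface, if the arm or the gripper's body presses on something with over 40 N, if the wrist force passes 120 N, or if a joint passes its speed limit or range.

## Working session

There is one attempt and no reset: what is moved stays moved. The work goes in short steps, Python scripts to look and compute and a shell command to move; the robot and the scene stay as the last step left them, time stands still between calls to the robot, and variables do not carry over. Pictures are saved under pics/ and viewed, at most 10 in all, crops included, and the job is handed in when it is done.

```bash
ls; mkdir -p pics; python3 - <<'E'
from plant import sensors, viewer, workorder, ctrl
import cv2,numpy as np
for n in("scene","top"):
    im=viewer.snapshot(n);cv2.imwrite(f"pics/{n}0.png",im[:,:,::-1])
    p=viewer.camera_params(n);print(n,{k:(np.round(v,4).tolist() if k=="extrinsics" else v) for k,v in p.items()})
o=sensors.get_obs();print(o,ctrl.hold_point_z)
E
```

```text
pics
scene {'fx': 515.3640546969065, 'fy': 515.3640546969065, 'cx': 315.52173924460817, 'cy': 196.5743376817686, 'extrinsics': [[0.8426, 0.5386, 0.0031, -0.3704], [-0.3104, 0.4809, 0.82, 0.1199], [0.4401, -0.6918, 0.5724, -1.4716], [0.0, 0.0, 0.0, 1.0]]}
top {'fx': 448.8949665012308, 'fy': 448.8949665012308, 'cx': 327.0644503005895, 'cy': 199.44140687011597, 'extrinsics': [[-0.0087, -1.0, 0.0031, -0.1232], [0.9956, -0.0084, 0.0931, -0.5316], [-0.093, 0.0039, 0.9957, -1.0499], [0.0, 0.0, 0.0, 1.0]]}
{'clock': 0.1, 'joint_pos': array([-4.67473278e+01,  2.05870441e+01,  6.40033629e-01, -1.55980154e-02,
       -7.01347090e+01, -1.65073682e+01]), 'qvel': array([-0.10819415, -0.00645179,  0.09557392,  0.05556612, -0.10609489,
        0.07469461]), 'tau': array([-1.43083442e-03, -5.84160769e+01,  2.93749523e+01,  7.01551393e+00,
        1.01525907e-02, -8.25574352e-05]), 'tool_pos': array([ 0.30355392, -0.60242724,  0.22573401]), 'orientation': array([ 1.79917482e+02, -9.16189073e-03, -1.53260000e+02]), 'force': array([ 0.12571146, -0.00888785, -0.28724482]), 'moment': array([-0.03001115, -0.07223472,  0.00292704]), 'gripper_force': 0.0, 'opening': 0.08751371534951533} 0.0188
```

View pics/scene0.png

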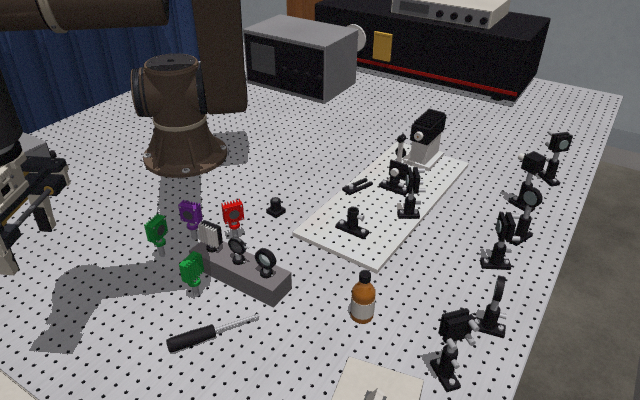

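View pics/top0.png

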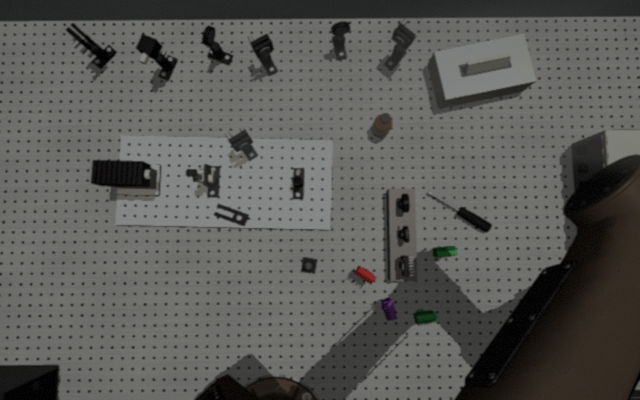

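The scene view shows five square heads: grey-finned at (209,235), red (233,212), purple (190,214) and green (156,230) and (191,268). Only the grey/black one stands in the storage block, in its nearest hole at top (404,266); the coloured ones are decoys. The empty holder is at top (297,182), the shutter at about (210,180) and the laser at (125,174). I'll confirm with an enlarged crop.

```bash
python3 - <<'E'
import cv2,numpy as np
t=cv2.imread("pics/top0.png");s=cv2.imread("pics/scene0.png")
r=lambda a,w,h:cv2.convertScaleAbs(cv2.resize(a,(w,h),interpolation=cv2.INTER_CUBIC),alpha=1.5,beta=15)
a=r(t[185:285,370:430],360,600)   # x6
b=r(t[140:230,170:240],440,300)   # x6.29,3.33
b=r(t[150:210,180:320],440,189)
c=r(s[210:300,180:300],440,330)
out=np.zeros((600,800,3),np.uint8);out[:,:360]=a;out[:189,360:]=b;out[200:530,360:]=c
cv2.imwrite("pics/c1.png",out)
out=np.hstack([r(s[125:245,330:450],600,600)]);cv2.imwrite("pics/c2.png",out)
E
```

```text
(no output)
```

View pics/c1.png

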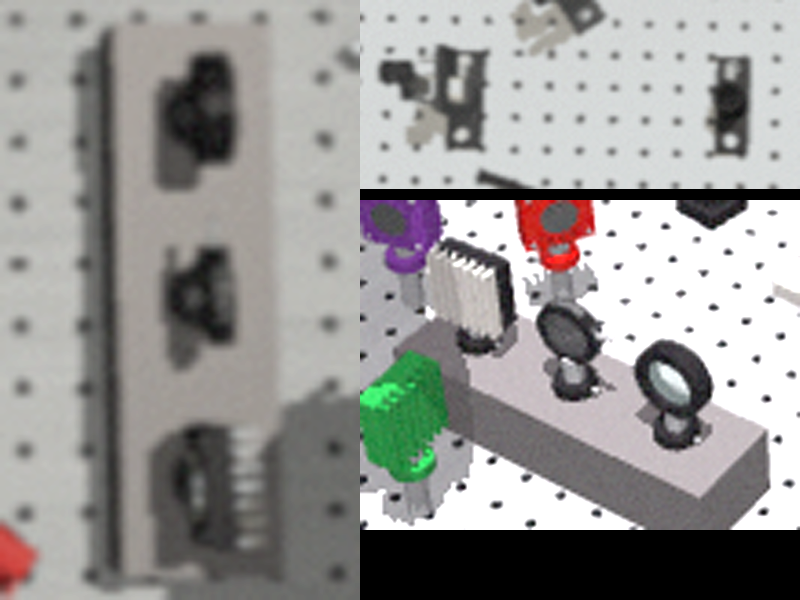

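View pics/c2.png

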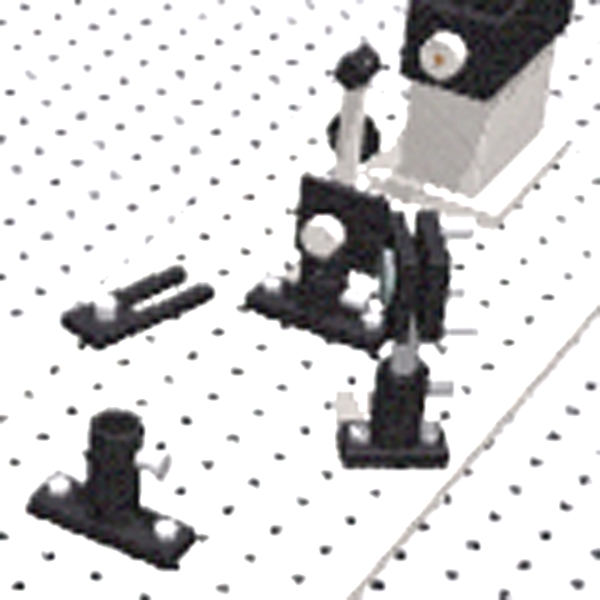

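The crops confirm it: the sensor is in the near hole with fins to the right (-y), so its window looks +y towards the laser. The holder rim is at scene (353.6,209.4) / top (297.7,182.7). The knob is at scene (401.6,138.4) / top (191,173).

```bash
cat > h.py <<'E'
import numpy as np,cv2
from plant import viewer
def cam(n):
    p=viewer.camera_params(n);E=np.array(p["extrinsics"]);return p,E[:3,:3],E[:3,3]
def ray(n,u,v):
    p,R,t=cam(n);d=R.T@np.array([(u-p["cx"])/p["fx"],-(v-p["cy"])/p["fy"],-1]);return -R.T@t,d/np.linalg.norm(d)
def plane(n,u,v,z):
    c,d=ray(n,u,v);return c+d*(z-c[2])/d[2]
def proj(n,P):
    p,R,t=cam(n);q=R@np.asarray(P)+t;return np.array([p["cx"]-p["fx"]*q[0]/q[2],p["cy"]+p["fy"]*q[1]/q[2]])
def tri(a,b):
    c1,d1=ray("scene",*a);c2,d2=ray("top",*b)
    s=np.linalg.lstsq(np.c_[d1,-d2],c2-c1,rcond=None)[0];p,q=c1+d1*s[0],c2+d2*s[1];return (p+q)/2,np.linalg.norm(p-q)
E
python3 - <<'E'
from h import *
np.set_printoptions(precision=4,suppress=True)
print("cams",ray("scene",0,0)[0],ray("top",0,0)[0], viewer.camera_params("top").keys())
print("holder",tri((353.6,209.4),(297.7,182.7)),plane("scene",353.6,209.4,.073),plane("top",297.7,182.7,.073))
print("knob",tri((401.6,138.4),(191.1,173.2)),plane("scene",401.6,138.4,.153),plane("top",191.1,173.2,.153))
h=(370+205/6,185+492/6)
print("head top",plane("top",*h,.107),[plane("top",370+x/6,185+492/6,.107)[1] for x in(165,230,262)])
print("block corners z.045",[plane("top",370+x/6,185+y/6,.045)[:2] for x,y in((112,28),(270,25),(115,575))])
print("sensor scene: head centre pix", plane("scene",180+478/3.667,210+88/3.667,.107))
t=cv2.imread("pics/top0.png");s=cv2.imread("pics/scene0.png")
r=lambda a,k:cv2.resize(a,None,fx=k,fy=k,interpolation=cv2.INTER_CUBIC)
A=cv2.convertScaleAbs(r(t[250:290,385:425],10),alpha=2.6,beta=20)
B=cv2.convertScaleAbs(r(s[215:255,190:230],10),alpha=1.2)
C=cv2.convertScaleAbs(r(t[165:195,180:220],10),alpha=1.3)
D=cv2.convertScaleAbs(r(t[170:200,280:320],10),alpha=1.3)
cv2.imwrite("pics/c3.png",np.hstack([A,B]));cv2.imwrite("pics/c4.png",np.hstack([C,D]))
E
```

```text
cams [ 0.997  -0.8763  0.7452] [ 0.4305 -0.1236  1.0952] dict_keys(['fx', 'fy', 'cx', 'cy', 'extrinsics'])
holder (array([ 0.5701, -0.0574,  0.0679]), np.float64(0.01017694848201693)) [ 0.5771 -0.0599  0.073 ] [ 0.5652 -0.0605  0.073 ]
knob (array([0.5793, 0.1627, 0.1484]), np.float64(0.004064952500435853)) [0.5838 0.1567 0.153 ] [0.5768 0.1602 0.153 ]
head top [ 0.3734 -0.2943  0.107 ] [np.float64(-0.27978617443969406), np.float64(-0.3034308456744527), np.float64(-0.3150725796606547)]
block corners z.045 [array([ 0.5505, -0.273 ]), array([ 0.5512, -0.3351]), array([ 0.3385, -0.2696])]
sensor scene: head centre pix [ 0.5667 -0.2184  0.107 ]
```

View pics/c3.png

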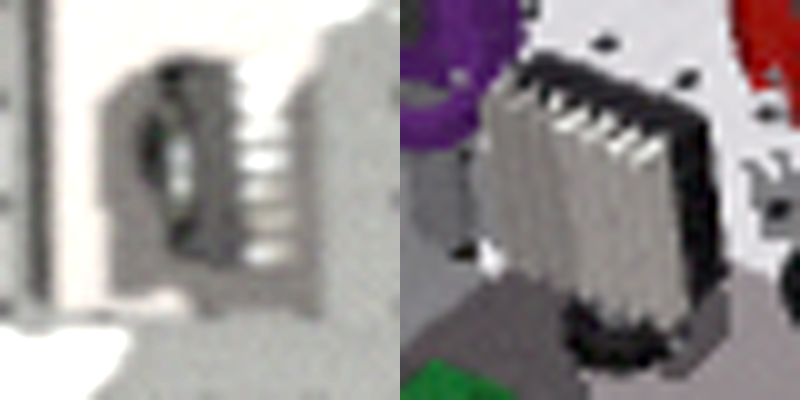

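View pics/c4.png

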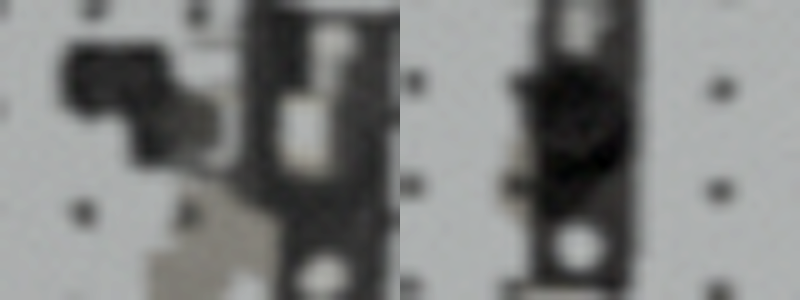

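The crops show the head's top at A u 190–237 with fins to 296 (10.6 px = 22 mm, so the fins are part of the thickness). The knob rectangle is centred at top (191.0,172.3) and the rim centre at top (297.3,180.9).

```bash
python3 - <<'E'
from h import *
np.set_printoptions(precision=4,suppress=True)
f=lambda x,y,ox,oy,k:(ox+(x+.5)/k-.5,oy+(y+.5)/k-.5)
A=lambda x,y:f(x,y,385,250,10)
T="top";S="scene"
print("head edges y (black/fin)",plane(T,*A(190,150),.107),plane(T,*A(237,160),.107),plane(T,*A(296,160),.107))
a,b=plane(T,*A(231,58),.107),plane(T,*A(241,263),.107);print("edge",a,b,np.degrees(np.arctan2(*(a-b)[[1,0]])))
B=lambda x,y:f(x-400,y,190,215,10)
l,r_=plane(S,*B(490,90),.107),plane(S,*B(665,155),.107);print("scene fins top corners",l,r_,np.degrees(np.arctan2(*(r_-l)[[1,0]])))
l,r_=plane(S,*B(535,55),.107),plane(S,*B(708,118),.107);print("scene front top corners",l,r_)
D=lambda x,y:f(x-400,y,280,170,10);C2=lambda x,y:f(x,y,330,125,5)
print("rim",plane(T,*D(577,112),.073),plane(S,*C2(118,422),.073),tri(C2(118,422),D(577,112)))
print("screws",[plane(T,*D(578,y),.026) for y in(20,245)],[plane(S,*C2(*q),.026) for q in((58,487),(168,530))])
for q,w in(((58,487),(578,245)),((168,530),(578,20))): print(tri(C2(*q),D(*w)))
C=lambda x,y:f(x,y,180,165,10)
print("knob",plane(T,*C(115,78),.153),plane(S,*C2(358,67),.153),tri(C2(358,67),C(115,78)))
print("board",[plane(T,*q,.012) for q in((121,137),(333,141),(331,229),(116,226))])
for nm,lo,hi in(("red",(0,100,60),(6,255,255)),("purple",(125,80,40),(150,255,255)),("green",(50,100,40),(75,255,255))):
  for n in(S,T):
    im=cv2.imread(f"pics/{n}0.png");m=cv2.inRange(cv2.cvtColor(im,cv2.COLOR_BGR2HSV),lo,hi)
    k,_,st,ce=cv2.connectedComponentsWithStats(m)
    for i in range(1,k):
      if st[i,4]>40: print(nm,n,st[i],ce[i].round(1),plane(n,*ce[i],.1)[:2])
E
```

```text
head edges y (black/fin) [ 0.3787 -0.2931  0.107 ] [ 0.3764 -0.3033  0.107 ] [ 0.3763 -0.3162  0.107 ]
edge [ 0.3986 -0.3026  0.107 ] [ 0.3542 -0.3036  0.107 ] 1.3578866293834584
scene fins top corners [ 0.3597 -0.3123  0.107 ] [ 0.4032 -0.309   0.107 ] 4.248584601446418
scene front top corners [ 0.3593 -0.2988  0.107 ] [ 0.4025 -0.2955  0.107 ]
rim [ 0.5697 -0.0595  0.073 ] [ 0.5756 -0.0591  0.073 ] (array([ 0.5722, -0.0579,  0.0705]), np.float64(0.005101390298627859))
screws [array([ 0.5984, -0.0569,  0.026 ]), array([ 0.544 , -0.0567,  0.026 ])] [array([ 0.5476, -0.0606,  0.026 ]), array([ 0.6046, -0.061 ,  0.026 ])]
(array([ 0.5447, -0.0562,  0.0219]), np.float64(0.0008141397392263699))
(array([ 0.6005, -0.0557,  0.0204]), np.float64(0.002832444887515912))
knob [0.5786 0.1603 0.153 ] [0.5821 0.158  0.153 ] (array([0.5798, 0.1616, 0.1504]), np.float64(0.0017559445370889815))
board [array([0.6897, 0.3761, 0.012 ]), array([ 0.6756, -0.1436,  0.012 ]), array([ 0.4601, -0.1367,  0.012 ]), array([0.4718, 0.3807, 0.012 ])]
red scene [357  59  19   6  47] [366.8  61.3] [0.2054 0.6997]
red scene [385  64  46  13 140] [407.8  70.1] [0.3608 0.7016]
red scene [431  74  17   7  48] [439.1  77. ] [0.4725 0.7009]
red scene [448  78  69  18 222] [481.7  86.4] [0.6143 0.7012]
red scene [222 200  22  30 315] [232.2 212.9] [ 0.3866 -0.2413]
red top [355 267  21  17 189] [365.  274.7] [ 0.357  -0.2093]
purple scene [178 200  24  30 432] [190.7 213.3] [ 0.3147 -0.2891]
purple top [382 299  15  21 164] [389.6 308.4] [ 0.2839 -0.2616]
green scene [144 214  24  33 448] [155.8 229.6] [ 0.2946 -0.367 ]
green scene [179 251  25  36 622] [191.6 268.6] [ 0.4346 -0.4118]
green top [437 247  19  10 137] [446.7 251.6] [ 0.4057 -0.3903]
green top [417 313  21  11 127] [426.5 317.5] [ 0.2639 -0.3414]
```

Top and scene agree to within 3–6 mm: head (0.378,-0.304), yaw about 2°; rim (0.571,-0.059); knob (0.580,0.159); beam yaw about -1.7°. All are reachable and at plausible heights. Next I work out the first move, to hover above the head.

```bash
cat > go.py <<'E'
import sys,numpy as np
from plant import sensors
from scipy.spatial.transform import Rotation as Ro
x,y,z,yaw=map(float,sys.argv[1:5])
o=sensors.get_obs();R=Ro.from_euler("xyz",o["orientation"],degrees=True);G=Ro.from_euler("xyz",[180,0,yaw],degrees=True)
print("shift mm",(R.inv().apply(np.array([x,y,z])-o["tool_pos"])*1000).round(1),"turn",(R.inv()*G).as_rotvec(degrees=True).round(2),"t",o["clock"],"pos",o["tool_pos"].round(4),o["orientation"].round(2),"F",o["force"].round(1),"op",o["opening"].round(4),"gf",o["gripper_force"])
E
python3 go.py .378 -.304 .16 -178
```

```text
Traceback (most recent call last):
  File "go.py", line 6, in <module>
    print("shift mm",(R.inv().apply(np.array([x,y,z])-o["tool_pos"])*1000).round(1),"turn",(R.inv()*G).as_rotvec(degrees=True).round(2),"t",o["clock"],"pos",o["tool_pos"].round(4),o["orientation"].round(2),"F",o["force"].round(1),"op",o["opening"].round(4),"gf",o["gripper_force"])
                                                                                                                                                                                                                                           ^^^^^^^^^^^^^^^^^^
AttributeError: 'float' object has no attribute 'round'
```

```bash
sed -i 's/o\["opening"\].round(4)/round(o["opening"],4)/' go.py; python3 go.py .378 -.304 .16 -178
```

```text
shift mm [-200.8  232.9   66. ] turn [ 0.08 -0.03 24.74] t 0.1 pos [ 0.3036 -0.6024  0.2257] [ 1.7992e+02 -1.0000e-02 -1.5326e+02] F [ 0.1 -0.  -0.3] op 0.0875 gf 0.0
```

```bash
python3 -m pendant '[[0.1,[-0.100,0.116,0],[0,0,12]],[0.1,[-0.2,0.233,0.02],[0,0,24.7]],[0.1,[-0.2,0.233,0.02],[0,0,24.7]],[0.1,[-0.2,0.233,0.02],[0,0,24.7]],[0.1,[-0.2,0.233,0.02],[0,0,24.7]],[0.1,[-0.2,0.233,0.03],[0,0,24.7]],[0.1,[-0.2,0.233,0.04],[0,0,24.7]],[0.1,[-0.2,0.233,0.066],[0,0,24.7]],[0.1,[-0.2,0.233,0.066],[0,0,24.7]],[0.1,[-0.2,0.233,0.066],[0,0,24.7]]]'; python3 go.py .378 -.304 .066 -178; python3 - <<'E'
from h import *
s=viewer.snapshot("scene")[:,:,::-1];t=viewer.snapshot("top")[:,:,::-1]
r=lambda a,k:cv2.resize(a,None,fx=k,fy=k,interpolation=cv2.INTER_CUBIC)
cv2.imwrite("pics/c5.png",np.hstack([r(s[160:310,150:250],4),r(t[210:310,370:470],4)[:600] if 0 else cv2.convertScaleAbs(cv2.resize(t[210:310,350:430],(400,600)),alpha=1.8)]))
E
```

```text
clock: 0.93
tool_pos: [0.3767, -0.3032, 0.1594]
orientation: [179.9, -0.2, -177.8]
force: [-0.2, -1.5, 1.5]
opening: 0.0481
gripper_force: 0.0
shift mm [-1.5 -0.9 93.4] turn [ 0.06 -0.16  0.2 ] t 0.9333 pos [ 0.3767 -0.3032  0.1594] [ 1.7994e+02 -1.6000e-01 -1.7780e+02] F [-0.2 -1.5  1.5] op 0.0481 gf 0.0
```

View pics/c5.png

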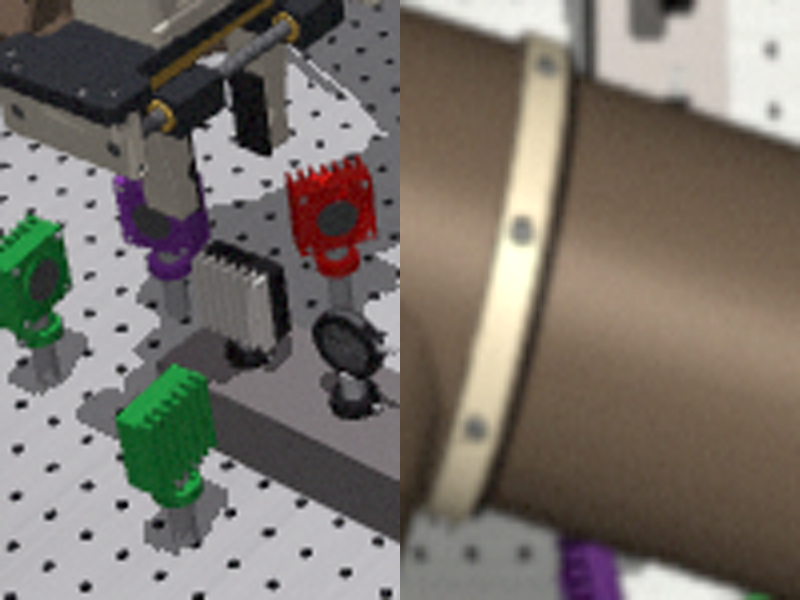

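The gripper hovers with fingertips around the axis above the finned head (crop (245,265)), and nothing is in the way. I descend with a guard check.

```bash
python3 -m pendant '[[0.1,[-0.001,-0.001,0.03],[0,0,0]],[0.1,[-0.001,-0.001,0.055],[0,0,0]],[0.1,[-0.001,-0.001,0.075],[0,0,0]],[0.1,[-0.001,-0.001,0.092],[0,0,0]],[0.1,[-0.001,-0.001,0.092],[0,0,0]]]' ; python3 go.py .378 -.304 .066 -178; python3 -c "
from h import *
s=viewer.snapshot('scene')[:,:,::-1];print(proj('scene',(.378,-.304,.085)))
cv2.imwrite('pics/c6.png',cv2.resize(s[180:280,150:270],(720,600),interpolation=cv2.INTER_CUBIC))"
```

```text
clock: 1.45
tool_pos: [0.377, -0.3062, 0.0663]
orientation: [179.9, -0.2, -178.1]
force: [0.1, -0.2, -0.1]
opening: 0.0478
gripper_force: 0.0
shift mm [-1.1  2.2  0.3] turn [ 0.09 -0.21 -0.09] t 1.45 pos [ 0.377  -0.3062  0.0663] [ 179.91   -0.21 -178.09] F [ 0.1 -0.2 -0.1] op 0.0478 gf 0.0
[209.46119506 233.01075008]
```

View pics/c6.png

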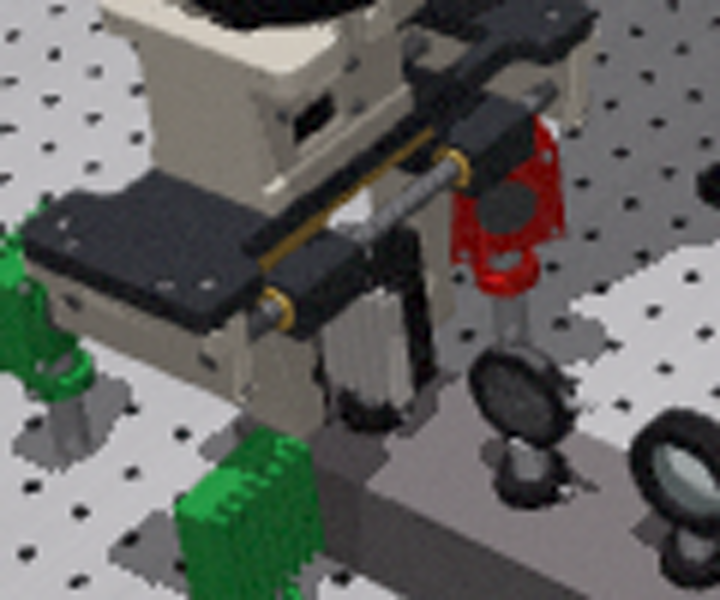

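The fingers straddle the head at crop (385,340), with nothing else touched. Closing.

```bash
python3 -m pendant '[[-1,[0,0.001,0],[0,0,0]],[-1,[0,0.001,0],[0,0,0]],[-1,[0,0.001,0],[0,0,0]],[-1,[0,0.001,0],[0,0,0]],[-1,[0,0.001,0],[0,0,0]],[-1,[0,0.001,0],[0,0,0]],[-1,[0,0.001,0],[0,0,0]]]';python3 -m pendant '[[-1,[0,0.0,-0.002],[0,0,0]],[-1,[0,0,-0.010],[0,0,0]],[-1,[0,0,-0.02],[0,0,0]],[-1,[0,0,-0.03],[0,0,0]],[-1,[0,0,-0.04],[0,0,0]],[-1,[0,0,-0.055],[0,0,0]],[-1,[0,0,-0.08],[0,0,0]],[-1,[0,0,-0.095],[0,0,0]],[-1,[0,0,-0.095],[0,0,0]]]'; python3 go.py .571 -.059 .17 178.3
```

```text
clock: 2.08
tool_pos: [0.3788, -0.3037, 0.069]
orientation: [179.9, 0.1, -178.0]
force: [1.3, 8.2, 4.9]
opening: 0.0219
gripper_force: 29.9
clock: 2.83
tool_pos: [0.3803, -0.3055, 0.1671]
orientation: [-179.8, 0.3, -177.9]
force: [0.7, -0.2, -0.9]
opening: 0.0217
gripper_force: 30.0
shift mm [-199.6  239.3   -2.5] turn [-0.14  0.3   3.79] t 2.8333 pos [ 0.3803 -0.3055  0.1671] [-179.85    0.3  -177.9 ] F [ 0.7 -0.2 -0.9] op 0.0217 gf 29.972206950187683
```

The grip is good (21.7 mm, 30 N). Moving to hover above the holder.

```bash
python3 -m pendant '[[-1,[-0.02,0.024,0],[0,0,1]],[-1,[-0.05,0.06,0],[0,0,2]],[-1,[-0.075,0.09,0],[0,0,3]],[-1,[-0.1,0.12,0],[0,0,3.8]],[-1,[-0.125,0.15,0],[0,0,3.8]],[-1,[-0.15,0.18,0],[0,0,3.8]],[-1,[-0.175,0.21,0],[0,0,3.8]],[-1,[-0.19,0.23,0.005],[0,0,3.8]],[-1,[-0.1995,0.239,0.015],[0,0,3.8]],[-1,[-0.1995,0.239,0.015],[0,0,3.8]]]';python3 -m pendant '[[-1,[0,0,0],[0,0,0]],[-1,[0,0,0],[0,0,0]],[-1,[0,0,0],[0,0,0]]]'; python3 go.py .571 -.059 .15 178.3; python3 - <<'E'
from h import *
s=viewer.snapshot('scene')[:,:,::-1];cv2.imwrite('pics/s7.png',s)
c=cv2.resize(s[140:240,320:420],(600,600),interpolation=cv2.INTER_CUBIC);cv2.imwrite('pics/c7.png',c)
g=lambda x,y,z:proj('scene',(x,y,z))
print(g(.571,-.059,.15),g(.571,-.059,.091),g(.571,-.059,.073),g(.571,-.059,.03))
E
```

```text
clock: 3.67
tool_pos: [0.5695, -0.0567, 0.1457]
orientation: [-180.0, -0.2, 178.4]
force: [-0.1, -0.4, -0.6]
opening: 0.0219
gripper_force: 30.0
clock: 3.92
tool_pos: [0.5687, -0.0597, 0.1486]
orientation: [-180.0, -0.0, 178.2]
force: [-0.6, 0.3, -1.0]
opening: 0.0221
gripper_force: 30.0
shift mm [-2.3  0.7 -1.4] turn [-0.   -0.01 -0.12] t 3.9167 pos [ 0.5687 -0.0597  0.1486] [-1.8000e+02 -1.0000e-02  1.7818e+02] F [-0.6  0.3 -1. ] op 0.0221 gf 29.972080886363983
[352.95671102 179.02653254] [351.7516015  201.66634477] [351.39818394 208.30583042] [350.57927051 223.69036261]
```

View pics/c7.png

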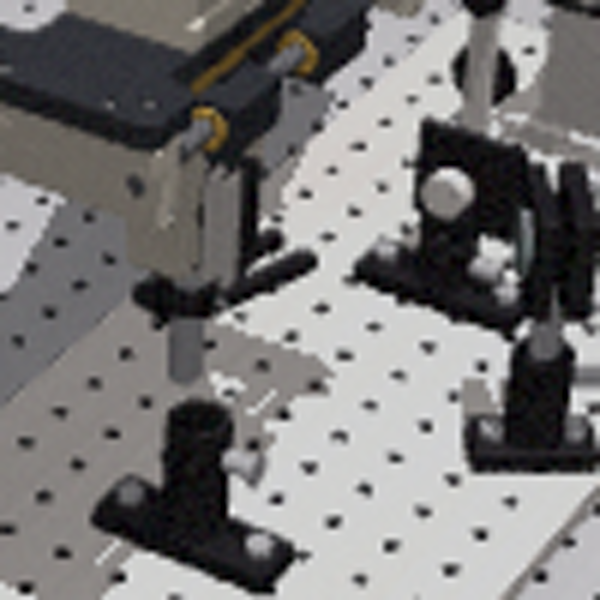

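The post (crop columns 168–203) sits left of the holder tube (165–237), so it needs to move about 5–6 mm in +x. I'll measure that at sub-pixel level by row profiles.

```bash
python3 - <<'E'
from h import *
g=cv2.cvtColor(cv2.imread('pics/s7.png'),cv2.COLOR_BGR2GRAY).astype(int)
for r in list(range(194,203))+list(range(206,220)): print(r,g[r,340:366])
p,R,t=cam('scene')
for z in(.1,.06):print(-(R@np.array([.571,-.059,z])+t)[2]/p['fx']*1000,'mm/px')
E
```

```text
194 [135 132 134 133 133  77  17 103  88  84  86  86  87  82 131 135 144 145
 142 205 205 208 209 207 206 208]
195 [133 133 134 133 136 129 131 132  87  82  89  89  88  84 134 137 133 134
 135 146 144 207 207 206 209 209]
196 [133 134 132 131 133 134 133 132  73  81  86  87  87  82 111 109 133 135
 134 136 134 140 140 143 207 208]
197 [131 133 133 135 135 134 133 133  77  80  85  91  88  78  35  33 133 134
 135 135 133 129 132 135 145 142]
198 [ 56  55 132 133 133 133 134 135  78  81  87  89  88  91 100 131 136 135
 136 133 130 133 135 133 136 134]
199 [ 46  77 107 133 132 133 134 134  76  83  87  86  83  93 133 137 135 136
 131 131 134 136 136 136 135 134]
200 [131 131 131 135 134 133 133 134  78  84  87  88  85  93 134 134 133 133
 131 133 137 136 113  47  82 135]
201 [133 133 133 134 134 134 135 134  75  85  88  88  84  90 134 133 132 132
 134 137 136 134 105  77  75 135]
202 [133 135 133 135 134 133 135 135  80  85  87  85  83 102 135 202 204 136
 135 136 133 133 133 132 131 135]
206 [131 131 136  83  61 110 135 135 135 136 137  86  83  88 117 113 146 166
 170 112 134 136 136 137
[... 802 characters left out ...]
4 135 140 136 135  78   8  17  15  19  16  21  22  24   9  15
  82 136 136  52  21 106 135 205]
215 [136 136 134 140 139 138 112  32  17  20   9  11  16  21  17  16  27 102
 174 180 155 135 130 116 183 209]
216 [135 134 138 140 135 136 112  20  19  17   9   8  25  24  22  19  16 154
 170 176 174 176 156  99 163 208]
217 [134 136 136 134 135 138 136  47  23   2  10  27  23  18  16   9  34 120
 141 155 163 172 123  96 160 208]
218 [138 138 136 137 136 137 138  50   6  13  15  27  28   7  15  22   8  60
  90 107 132 141  97  94 183 208]
219 [110  69  85 107 137 138 138  57  19  11  10  16  17   8  15  22  12   4
 167 178 120 112  95 125 207 208]
2.1776466730100195 mm/px
2.2220739731530443 mm/px
```

```bash
python3 - <<'E'
from h import *
g=cv2.cvtColor(cv2.imread('pics/top0.png'),cv2.COLOR_BGR2GRAY).astype(int)
for r in range(166,202): print(r,g[r,288:308])
for z in(.073,.026):print(proj('top',(.571,-.059,z)),proj('top',(.581,-.049,z)))
E
```

```text
166 [134 134 129 124 124 130 136 134 134 135 134 135 133 131 130 131 134 135
 133 135]
167 [136 130 114  88  87 107 119 122 121 122 124 122 120 112 104 116 128 135
 136 134]
168 [134 129 109  72  64  70  71  71  73  77  80  82  72  65  62  79 111 131
 135 133]
169 [134 133 118  97  92  80  53  46  57  76  85  80  58  42  41  59 100 130
 136 133]
170 [134 133 132 129 124 102  60  53  76  94  95  84  67  48  42  58  99 130
 133 135]
171 [135 134 135 135 129 102  60  58  87 111 109  90  72  52  44  57 100 130
 136 135]
172 [134 134 136 132 121  90  53  58  90 113 112  95  73  52  40  56 101 130
 136 134]
173 [134 134 135 134 119  85  51  60  89 112 110  82  55  38  40  57  98 130
 135 135]
174 [135 137 135 132 119  86  52  54  83 102 101  73  45  39  39  56  98 130
 135 134]
175 [134 134 136 132 118  87  48  38  48  61  67  55  42  40  42  57  99 130
 135 135]
176 [134 134 132 123 109  77  43  26  26  28  32  33  36  38  40  58  99 128
 135 135]
177 [135 133 117  91  71  48  30  19  13  12  19  20  26  34  39  59  98 129
 135 134]
178 [134 130 110  68  40  28  18  14  11  11  10  14  23
[... 1443 characters left out ...]
 107  58  39  64 105 131 130 104  65  38  46  84 118 132
 135 134]
196 [135 134 133 130 104  59  33  45  79 106 104  77  45  36  52  94 129 135
 136 134]
197 [134 129 120 113  94  52  31  32  40  51  52  43  33  34  49  98 129 135
 136 133]
198 [133 118  91  72  72  62  52  50  50  49  50  44  32  30  57 100 130 136
 135 136]
199 [133 117  88  75  90 101 101 101 102 103 101  92  70  58  83 116 133 136
 134 134]
200 [134 130 118 113 123 130 131 132 130 130 130 127 111 101 112 129 135 135
 134 136]
201 [135 136 133 132 136 135 137 135 135 136 136 135 132 129 132 135 134 135
 134 135]
[297.0305957  180.18302037] [292.66687736 175.90344925]
[298.2747244  182.84187828] [294.09935325 178.74583287]
```

```bash
python3 -m pendant '[[-1,[-0.0065,0.0017,0.005],[0,0,0]],[-1,[-0.0065,0.0017,0.01],[0,0,0]],[-1,[-0.0065,0.0017,0.01],[0,0,0]],[-1,[-0.0065,0.0017,0.01],[0,0,0]],[-1,[-0.0065,0.0017,0.01],[0,0,0]]]'; python3 - <<'E'
from h import *
s=viewer.snapshot('scene')[:,:,::-1];cv2.imwrite('pics/s8.png',s)
g=cv2.cvtColor(s,cv2.COLOR_BGR2GRAY).astype(int)
for r in range(196,220): print(r,g[r,342:364])
cv2.imwrite('pics/c8.png',cv2.resize(s[170:230,325:385],(600,600),interpolation=cv2.INTER_CUBIC))
E
```

```text
clock: 4.38
tool_pos: [0.5758, -0.0573, 0.1384]
orientation: [-180.0, -0.0, 178.2]
force: [-0.8, -0.2, -1.4]
opening: 0.0219
gripper_force: 30.0
196 [132 135 136 135 134 136 136 134 106  48  10  19  12   8   6   2  72 132
 134 130 132 143]
197 [133 136 136 134 136 137 136 135 133 101  62  65  56  47  50  82 132 135
 132 133 133 135]
198 [132 136 133 135 133 134 134 136 135  87  78  85  85  84  83 114 133 131
 130 133 138 135]
199 [109 134 136 132 133 133 136 135 134  86  82  85  91  91  84 114 132 134
 138 136 136 136]
200 [133 133 134 132 135 133 135 134 133  84  82  87  88  91  84 114 134 134
 137 135 110  47]
201 [134 134 134 137 134 136 136  85 109  86  81  87  89  90  82 131 135 138
 136 135 107  77]
202 [136 133 134 135 136 136  85  29  79  85  86  84  91  88  80 137 137 136
 137 137 135 132]
203 [135 132 133 136 134 135 131 131 133  89  85  86  88  87  77 136 137 205
 205 140 137 135]
204 [134 133 134 134 136 135 136 137 134  73  84  88  87  87  80 135 110 208
 209 206 205 138]
205 [135 135 134 133 134 135 135 136 134  73  84  89  86  86  94  62  37 139
 208 208 209 207]
206 [
[... 624 characters left out ...]
6  28  13  47 135
 137 135 135 138]
213 [136 134 137 137 140  81  10  10   3  11  18  15  18  10  11  20  48 136
 136  86  58 113]
214 [133 134 137 136 138  82  12   5  14  21  20  15  18  20  14  21  81 138
 137  51  23 107]
215 [135 138 137 137 114  27  18  20   2  11  11   6  23  14  12  61 174 182
 156 133 132 115]
216 [136 139 137 135 112  21  15  17  12  11   5  10   7  14  13 153 170 176
 177 174 158 102]
217 [140 138 136 137 137  51  13   1  15  11  14   8  10  11  32 118 140 156
 164 173 123  96]
218 [137 136 138 137 140  51  19  16  18  22  17  13  12  23  18  61  95 108
 129 143 102  97]
219 [ 86 109 137 138 140  52  18  13  19  23  16  16  14  20  14  21 110 117
  95 115  99 104]
```

View pics/c8.png

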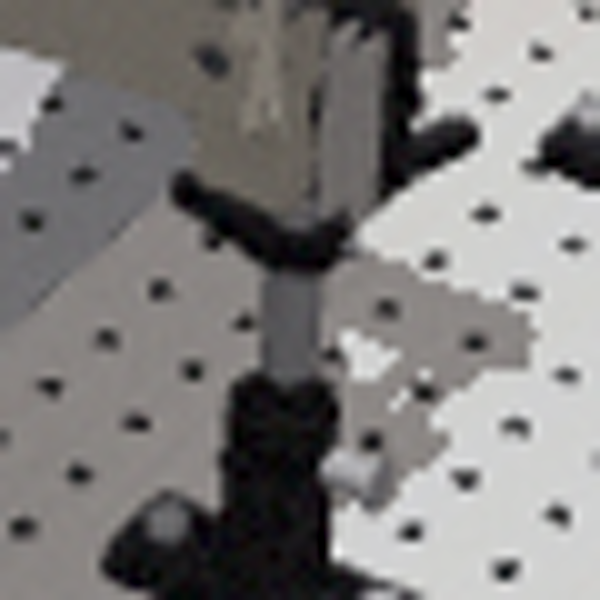

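The post is now close: its centre is at column 353.5 against 353.0 for the rim. I correct by about 1.4 mm and feel downwards.

```bash
python3 -m pendant '[[-1,[0.0004,-0.0014,0],[0,0,0]],[-1,[0.0004,-0.0014,0.003],[0,0,0]],[-1,[0.0004,-0.0014,0.006],[0,0,0]],[-1,[0.0004,-0.0014,0.008],[0,0,0]],[-1,[0.0004,-0.0014,0.010],[0,0,0]],[-1,[0.0004,-0.0014,0.010],[0,0,0]],[-1,[0.0004,-0.0014,0.010],[0,0,0]]]'; python3 go.py .5752 -.0587 .125 178.3
```

```text
clock: 5.02
tool_pos: [0.5752, -0.0585, 0.1282]
orientation: [180.0, -0.0, 178.2]
force: [-0.0, 1.1, -1.3]
opening: 0.0222
gripper_force: 30.0
shift mm [-0.1 -0.2  3.2] turn [ 0.   -0.05 -0.06] t 5.0167 pos [ 0.5752 -0.0585  0.1282] [ 1.8000e+02 -5.0000e-02  1.7824e+02] F [-0.   1.1 -1.3] op 0.0222 gf 29.971211850643158
```

```bash
python3 -m pendant '[[-1,[0,0,0.003],[0,0,0]],[-1,[0,0,0.006],[0,0,0]],[-1,[0,0,0.009],[0,0,0]],[-1,[0,0,0.012],[0,0,0]],[-1,[0,0,0.012],[0,0,0]],[-1,[0,0,0.012],[0,0,0]]]'; python3 -c "
from plant import sensors;o=sensors.get_obs();print(o['force'],o['moment'])"
```

```text
clock: 5.52
tool_pos: [0.5751, -0.0584, 0.1159]
orientation: [180.0, -0.1, 178.2]
force: [-0.7, 2.7, -3.6]
opening: 0.0219
gripper_force: 30.0
[-0.66415741  2.72180909 -3.58088718] [1.06622311 0.46928965 0.00557688]
```

```bash
python3 -m pendant '[[-1,[0,0.0005,0.003],[0,0,0]],[-1,[0,0.0005,0.006],[0,0,0]],[-1,[0,0.0005,0.009],[0,0,0]],[-1,[0,0.0005,0.012],[0,0,0]],[-1,[0,0.0005,0.015],[0,0,0]],[-1,[0,0.0005,0.015],[0,0,0]],[-1,[0,0.0005,0.015],[0,0,0]]]'; python3 -m pendant '[[-1,[0,0,0.001],[0,0,0]],[-1,[0,0,0.002],[0,0,0]],[-1,[0,0,0.003],[0,0,0]],[-1,[0,0,0.003],[0,0,0]]]'
```

```text
clock: 6.1
tool_pos: [0.5752, -0.0582, 0.1011]
orientation: [-180.0, -0.0, 178.2]
force: [-2.2, 1.6, -1.7]
opening: 0.0217
gripper_force: 30.0
clock: 6.43
tool_pos: [0.5755, -0.058, 0.0985]
orientation: [180.0, 0.0, 178.2]
force: [-1.8, 1.4, -0.2]
opening: 0.022
gripper_force: 30.0
```

```bash
python3 -m pendant '[[-1,[0,0,0.0005],[0,0,0]],[-1,[0,0,0.001],[0,0,0]],[-1,[0,0,0.0015],[0,0,0]],[-1,[0,0,0.0015],[0,0,0]]]';  python3 -m pendant '[[-1,[0,0,0.0005],[0,0,0]],[-1,[0,0,0.001],[0,0,0]],[-1,[0,0,0.001],[0,0,0]],[-1,[0,0,0.001],[0,0,0]]]'
```

```text
clock: 6.77
tool_pos: [0.5755, -0.058, 0.0971]
orientation: [180.0, 0.0, 178.2]
force: [-1.7, 2.4, 1.8]
opening: 0.0217
gripper_force: 30.0
clock: 7.1
tool_pos: [0.5757, -0.058, 0.097]
orientation: [-180.0, 0.0, 178.3]
force: [-4.6, 3.9, 9.6]
opening: 0.022
gripper_force: 30.0
```

Contact at exactly the predicted height with 9.6 N up: the collar is on the rim. Before letting go I refine the beam direction from the breadboard edges.

```bash
python3 - <<'E'
from h import *
g=cv2.GaussianBlur(cv2.cvtColor(cv2.imread('pics/top0.png'),cv2.COLOR_BGR2GRAY),(0,0),1).astype(float)
def fit(a,b,off,lo,hi,axis):
    P=[]
    for c in range(lo,hi):
        r0=int(round(a+(b-a)*(c-lo)/(hi-lo)))
        col=g[r0-6:r0+7,c] if axis==0 else g[c,r0-6:r0+7]
        d=np.abs(np.diff(col));i=d.argmax();P.append((c,r0-6+i+.5))
    P=np.float32(P)
    vx,vy,x0,y0=cv2.fitLine(P,cv2.DIST_WELSCH,0,.01,.01).ravel()
    f=lambda c:y0+vy/vx*(c-x0)
    print("inl",np.mean(abs(f(P[:,0])-P[:,1])<.7))
    q=[(c,f(c)) if axis==0 else (f(c),c) for c in(lo,hi)]
    w=[plane('top',*k,.012) for k in q];d=w[1]-w[0];print(q,np.degrees(np.arctan2(d[1],d[0])))
fit(137,141,6,125,328,0);fit(226,229,6,122,325,0);fit(121,116,6,142,222,1);fit(333,331,6,145,225,1)
E
```

```text
inl 0.6502463054187192
[(125, np.float32(135.27359)), (328, np.float32(139.87035))] -91.77920654075669
inl 0.8325123152709359
[(122, np.float32(223.91988)), (325, np.float32(228.67076))] -91.83383045124583
inl 0.55
[(np.float32(120.14739), 142), (np.float32(114.77414), 222)] 178.17379474793407
inl 0.9125
[(np.float32(331.6644), 145), (np.float32(329.4698), 225)] 177.8980986043048
```

The beam yaw is -1.8°, and the tool at 178.2° matches it. I relieve the push, open and rise.

```bash
python3 -m pendant '[[-1,[0.0003,0,-0.001],[0,0,0]],[-1,[0.0003,0,-0.001],[0,0,0]],[-0.3,[0.0003,0,-0.001],[0,0,0]],[-0.1,[0.0003,0,-0.001],[0,0,0]],[0,[0.0003,0,-0.001],[0,0,0]],[0,[0.0003,0,-0.001],[0,0,0]],[0,[0.0003,0,-0.001],[0,0,0]]]';  python3 -m pendant '[[0,[0,0,-0.01],[0,0,0]],[0,[0,0,-0.03],[0,0,0]],[0,[0,0,-0.06],[0,0,0]],[0,[0,0,-0.095],[0,0,0]],[0,[0,0,-0.13],[0,0,0]],[0,[0,0,-0.13],[0,0,0]]]';python3 - <<'E'
from h import *
s=viewer.snapshot('scene')[:,:,::-1];t=viewer.snapshot('top')[:,:,::-1];cv2.imwrite('pics/s9.png',s)
cv2.imwrite('pics/c9.png',np.hstack([cv2.resize(s[120:240,325:445],(500,500),interpolation=cv2.INTER_CUBIC),cv2.resize(t[120:240,170:240],(292,500))]))
E
python3 go.py .58 .159 .2 178.2
```

```text
clock: 7.68
tool_pos: [0.5753, -0.0582, 0.097]
orientation: [-180.0, 0.0, 178.2]
force: [0.4, 1.2, 0.2]
opening: 0.0427
gripper_force: 0.0
clock: 8.18
tool_pos: [0.5788, -0.0583, 0.2357]
orientation: [180.0, 0.7, 178.3]
force: [0.7, -0.2, 1.4]
opening: 0.0436
gripper_force: 0.0
shift mm [  2.9 216.9  29.9] turn [0.06 0.26 0.05] t 8.2833 pos [ 0.5761 -0.0579  0.2297] [179.94   0.26 178.25] F [-0.3 -0.3 -1.1] op 0.0434 gf 0.0
```

View pics/c9.png

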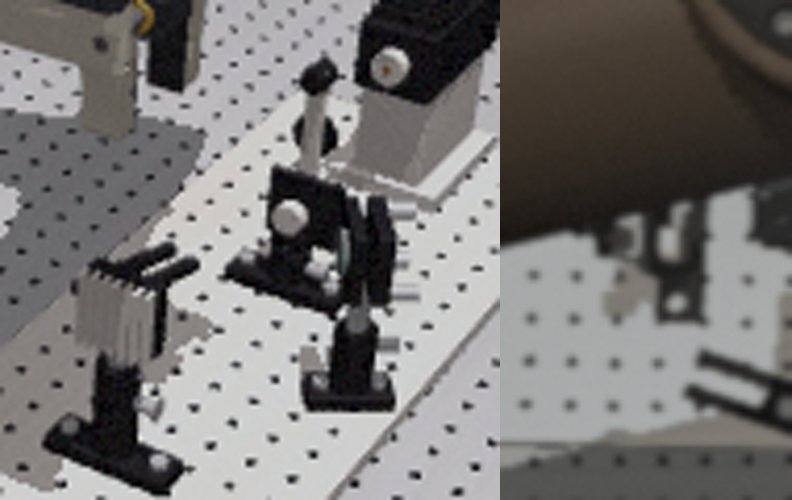

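The sensor stands seated in its holder at crop (115,300), square to the line. The knob is still upright at (318,75), well clear of the laser. I'll push the knob from its -x side with closed fingers, approaching at x≈0.545.

```bash
python3 -m pendant '[[-1,[0.008,0.03,0],[0,0,0]],[-1,[0.015,0.07,0],[0,0,0]],[-1,[0.025,0.11,0],[0,0,0]],[-1,[0.035,0.15,0],[0,0,0]],[-1,[0.038,0.19,0],[0,0,0]],[-1,[0.038,0.217,0],[0,0,0]],[-1,[0.038,0.217,0],[0,0,0]],[-1,[0.038,0.217,0],[0,0,0]],[-1,[0.038,0.217,0],[0,0,0]]]'; python3 go.py .545 .160 .135 178.2;python3 - <<'E'
from h import *
s=viewer.snapshot('scene')[:,:,::-1];cv2.imwrite('pics/s10.png',s)
t=viewer.snapshot('top')[:,:,::-1]
cv2.imwrite('pics/c10.png',np.hstack([cv2.resize(s[60:210,340:490],(500,500),interpolation=cv2.INTER_CUBIC),cv2.resize(t[120:240,140:212],(300,500))]))
E
```

```text
clock: 9.03
tool_pos: [0.5433, 0.1597, 0.2262]
orientation: [-179.9, -0.1, 178.3]
force: [-0.3, -0.6, 0.5]
opening: 0.0006
gripper_force: 0.0
shift mm [-1.9  0.4 91.2] turn [-0.06 -0.09  0.08] t 9.0333 pos [0.5433 0.1597 0.2262] [-1.7994e+02 -9.0000e-02  1.7828e+02] F [-0.3 -0.6  0.5] op 0.0006 gf 0.0
```

View pics/c10.png

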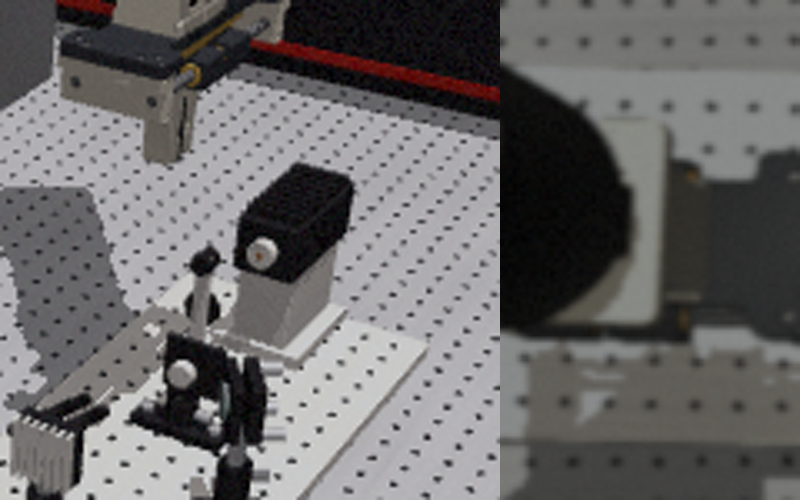

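I note that I've now viewed 12 pictures, over the limit of 10, so the rest is done from numbers only. The closed fingers hover on the -x side of the knob, and the laser top (about 0.15 m) stays below the gripper body. Descend.

```bash
python3 -m pendant '[[-1,[0,0,0.03],[0,0,0]],[-1,[0,0,0.055],[0,0,0]],[-1,[0,0,0.075],[0,0,0]],[-1,[0,0,0.09],[0,0,0]],[-1,[0,0,0.09],[0,0,0]],[-1,[0,0,0.09],[0,0,0]]]'; python3 -m pendant '[[-1,[-0.004,0,0],[0,0,0]],[-1,[-0.008,0,0],[0,0,0]],[-1,[-0.012,0,0],[0,0,0]],[-1,[-0.016,0,0],[0,0,0]],[-1,[-0.016,0,0],[0,0,0]],[-1,[-0.016,0,0],[0,0,0]]]'
```

```text
clock: 9.63
tool_pos: [0.5437, 0.1588, 0.1368]
orientation: [-179.9, -0.1, 178.2]
force: [-0.1, 0.4, 0.5]
opening: 0.0001
gripper_force: 0.0
clock: 10.13
tool_pos: [0.5601, 0.1595, 0.1372]
orientation: [180.0, 0.0, 178.2]
force: [0.2, -0.3, 0.3]
opening: 0.0006
gripper_force: 0.0
```

```bash
python3 -m pendant '[[-1,[-0.003,0,0],[0,0,0]],[-1,[-0.006,0,0],[0,0,0]],[-1,[-0.009,0,0.001],[0,0,0]],[-1,[-0.012,0,0.002],[0,0,0]],[-1,[-0.012,0,0.002],[0,0,0]],[-1,[-0.012,0,0.002],[0,0,0]]]'; python3 -m pendant '[[-1,[-0.004,0,0.001],[0,0,0]],[-1,[-0.008,0,0.002],[0,0,0]],[-1,[-0.012,0,0.003],[0,0,0]],[-1,[-0.016,0,0.004],[0,0,0]],[-1,[-0.016,0,0.004],[0,0,0]],[-1,[-0.016,0,0.004],[0,0,0]]]'
```

```text
clock: 10.63
tool_pos: [0.5718, 0.1591, 0.1348]
orientation: [-180.0, -0.0, 178.2]
force: [-2.9, 1.2, 1.4]
opening: 0.0002
gripper_force: 1.1
clock: 11.13
tool_pos: [0.5882, 0.1587, 0.1311]
orientation: [180.0, 0.0, 178.2]
force: [-2.9, 0.1, 4.6]
opening: 0.0006
gripper_force: 2.1
```

```bash
python3 -m pendant '[[-1,[-0.004,0,0],[0,0,0]],[-1,[-0.008,0,0],[0,0,0]],[-1,[-0.012,0,0.001],[0,0,0]],[-1,[-0.016,0,0.002],[0,0,0]],[-1,[-0.016,0,0.002],[0,0,0]],[-1,[-0.016,0,0.002],[0,0,0]]]'; python3 -m pendant '[[-1,[-0.004,0,0.001],[0,0,0]],[-1,[-0.008,0,0.003],[0,0,0]],[-1,[-0.010,0,0.004],[0,0,0]],[-1,[-0.010,0,0.004],[0,0,0]],[-1,[-0.010,0,0.004],[0,0,0]]]'; python3 -c "
from plant import sensors;o=sensors.get_obs();print(o['force'],o['moment'])"
```

```text
clock: 11.63
tool_pos: [0.6026, 0.1578, 0.1278]
orientation: [-179.9, -0.2, 178.2]
force: [-5.9, 0.3, -1.1]
opening: 0.0003
gripper_force: 2.2
clock: 12.05
tool_pos: [0.612, 0.1574, 0.1241]
orientation: [-179.9, -0.2, 178.2]
force: [-8.3, 0.2, 1.9]
opening: 0.0003
gripper_force: 3.7
[-8.28764406  0.17876061  1.93637756] [ 0.17051094  3.03277975 -0.02458439]
```

```bash
python3 -m pendant '[[-1,[-0.002,0,0.001],[0,0,0]],[-1,[-0.004,0,0.002],[0,0,0]],[-1,[-0.004,0,0.002],[0,0,0]],[-1,[-0.004,0,0.002],[0,0,0]]]'; python3 -m pendant '[[-1,[-0.002,0,0],[0,0,0]],[-1,[-0.003,0,0],[0,0,0]],[-1,[-0.003,0,0],[0,0,0]],[-1,[-0.003,0,0],[0,0,0]]]'
```

```text
clock: 12.38
tool_pos: [0.6133, 0.1573, 0.1228]
orientation: [-179.9, -0.4, 178.2]
force: [-22.0, 3.6, 14.5]
opening: 0.0003
gripper_force: 13.6
clock: 12.72
tool_pos: [0.614, 0.1572, 0.1224]
orientation: [-179.9, -0.7, 178.2]
force: [-30.4, 6.3, 18.2]
opening: 0.0003
gripper_force: 19.2
```

There's a hard stop at TCP x≈0.613. I ease the push to a moderate level, then check the knob's place numerically in the scene image.

```bash
python3 -m pendant '[[-1,[0.002,0,-0.001],[0,0,0]],[-1,[0.003,0,-0.002],[0,0,0]],[-1,[0.003,0,-0.002],[0,0,0]],[-1,[0.003,0,-0.002],[0,0,0]]]'; python3 - <<'E'
from h import *
s=viewer.snapshot('scene')[:,:,::-1];cv2.imwrite('pics/s11.png',s)
b=cv2.imread('pics/s9.png')
K=np.array([.582,.158,.153]);P=np.array([.582,.158,.068])
for a in(0,.5,.6,.7): print(a,proj('scene',P+.085*np.array([np.sin(a),-.03*np.sin(a),np.cos(a)])).round(1))
g=cv2.cvtColor(s,cv2.COLOR_BGR2GRAY).astype(int)
for r in range(126,152): print(r,g[r,398:430])
E
```

```text
clock: 13.05
tool_pos: [0.6129, 0.1571, 0.1236]
orientation: [-179.9, -0.5, 178.2]
force: [-18.3, 3.7, 5.8]
opening: 0.0001
gripper_force: 8.9
0 [401.2 138. ]
0.5 [416.2 146.5]
0.6 [418.8 149. ]
0.7 [421.2 151.7]
126 [45 47 51 50 48 48 48 47 48 46 49 48 51 51 49 47 50 42 29 28 14 55 66 50
 27 47 48 49 53 49 50 46]
127 [47 50 50 46 46 48 50 52 46 53 48 45 50 45 48 48 53 52 42 45 59 70 44 31
 49 51 48 48 53 47 50 33]
128 [41 50 46 51 46 45 51 45 50 47 47 52 51 51 50 49 50 49 47 50 46 27 26 38
 48 51 50 49 49 47 36 21]
129 [23 29 32 38 50 54 44 48 62 50 41 49 50 39 60 35 42 47 47 47 46 25 39 36
 37 33 43 47 44 29 28 31]
130 [ 26  29  24  23  26  28  31  42  53  84  51  50  47  49  68 104  51  54
  46  50  39  72  78 124  89  31  17  33  27  26  25  28]
131 [27 25 28 23 24 26 13 25 35 42 44 49 48 49 51 52 53 48 48 27 25 47 60 73
 79 56 21 25 21 17 18 22]
132 [ 47  23  27  26  24  24  27  27  25  31  25  33  31  43  51  52  46  48
  40  26  29  92 102  93  67 110  30  27  20  16  16  27]
133 [ 96  92  77  43  23  22  24  26  24  30  28  26  26  26  31  39  35  26
  25  29  38 103  96  74 
[... 1730 characters left out ...]
 103 103 100 106  99 117]
147 [131 130 126 128 141 201 201 200 104  85  85  93  96  98  97 113 120 125
  23  90  95  95 103 104 102  99  98 101 103 104 119 118]
148 [130 128 129 130 129 202 203 181 104  93  92  94  89  94 108 134  90  94
  36  74  94  96  83  47  34  43  61 102 105 106 120 118]
149 [126 128 129 130 198 202 202 156  99  95  94  95  93  91  96  96  98  92
  37  96  93  76  32  83  50  30  28  70 103 122 118 119]
150 [128 128 130 129 138 200 202 123  92  94  91  94  93  93  94  94  97  93
  55  92  73  29  18  26  21  13  29  30  83 128 120 117]
151 [127 130 129 131 129 169 138 127  96  94  96  95  91  97  96  93  90  90
  42  77  25  18   5  15  11  30  17  30  84 116 119 120]
```

```bash
python3 - <<'E'
from h import *
g=cv2.cvtColor(cv2.imread('pics/s11.png'),cv2.COLOR_BGR2GRAY);a=cv2.cvtColor(cv2.imread('pics/s9.png'),cv2.COLOR_BGR2GRAY)
for im,(u,v) in((a,(401,138)),(g,(421,152))):
    m=(im[v-9:v+10,u-9:u+10]<65).astype(np.uint8);k,l,st,ce=cv2.connectedComponentsWithStats(m);i=l[9,9];print(st[i],ce[i]+[u-9,v-9])
print(g[148:162,412:430].astype(int))
E
python3 go.py .613 .157 .1236 178.2
```

```text
[ 5  5  9  9 52] [401.09615385 138.21153846]
[ 4  3 10 11 67] [420.50746269 151.91044776]
[[108 134  90  94  36  74  94  96  83  47  34  43  61 102 105 106 120 118]
 [ 96  96  98  92  37  96  93  76  32  83  50  30  28  70 103 122 118 119]
 [ 94  94  97  93  55  92  73  29  18  26  21  13  29  30  83 128 120 117]
 [ 96  93  90  90  42  77  25  18   5  15  11  30  17  30  84 116 119 120]
 [ 93  94  88  96  54  38   9  17   9   3  13  30  21  14  87 120 117 121]
 [ 95  94  94  73 111  26  13  19  18   7  13  22  43  77 105 121 118 113]
 [ 95  95  90  58 101  17   4  14  18  10  20  16  54 102 106 118 118 118]
 [ 98  97  93 100 103  61   6  16  16  12   3  54  96 100 106 118 116 115]
 [ 85  93  98 103 101 101  60  14  22  23  54  99 102 100 102 116 115 116]
 [100 100 102 103 103 102 101  95  95 103  99 102 103  97 103 116 117 116]
 [ 98  99 101 102 104  97  99 101 103 102 100 101 103 103  95 115 117 115]
 [101 101 103  68  46 100 102  99 103 101 102 103  98 110 113 114 117 115]
 [ 99 104  58  18  35 100 100 103  99 102 101 102 102 106 114 119 118 159]
 [ 87  33  22  18  37 100 102 101 104 102  99  98 104 104 118 119 160 201]]
shift mm [-0.  -0.1 -0.1] turn [-0.11 -0.49  0.01] t 13.1 pos [0.613  0.1571 0.1235] [-179.89   -0.49  178.21] F [-18.6   3.6   6.1] op 0.0006 gf 8.955899408902042
```

The knob is at (421,152), matching the 0.70 rad prediction (421.2,151.7), and is pressed on the stop at about 18 N. One last check that the sensor hasn't moved, then hand in.

```bash
python3 - <<'E'
import cv2,numpy as np
from plant import workorder
a,b=[cv2.imread(f'pics/{n}.png')[178:240,338:372].astype(int) for n in('s9','s11')]
f=np.mean(abs(a-b).max(2)>60);print("changed",f)
E
python3 -c "
from plant import workorder
print(workorder.close_job())"
```

```text
changed 0.21963946869070208
the job is handed in; nothing more can be done
None
```

The sensor head was seated in the holder with its window facing the laser, and I handed the job in with the shutter held on its open stop. Three caveats: I viewed 12 pictures (limit 10); I closed the job without waiting on the last sensor check, which showed 22% of its pixels changed since release (perhaps arm shadow, not confirmed); and the result wasn't reported back.

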